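# Set the gauge on a sample tube and start its clamp screw

### The job

Fix the sample glass tube in its cradle: first slide the gauge down gently until its sprung foot, resting on the tube, is pushed about half way in, and leave the gauge set there to show any movement of the tube. Then start the clamp screw without crossing the thread: turn it backward (counter-clockwise from above) until you feel it drop off the thread's start, then one full turn forward. Finish there, still gripping its T-grip with the screw started, and leave the other things on the table alone.

Things in the scene. Friction and masses are not known exactly. Their poses are not given: they have to be found in the camera images.
- cradle: fixed tube cradle: aluminium base plate 200 x 200 x 15 mm with two blue V-blocks that carry the tube. Origin on the table, under the middle of the tube; x points across the tube to the side of the clamp screw and gauge column, y along the tube to the gauge's end, z up. In this frame the plate spans x -75..125, y -100..100 mm.
- bushing_top (a point): top of the bushing the gauge slides in, 136 mm above the table, at x 0, y 45 mm of the cradle. It ends a grey arm 22 mm wide (y), z 113..133 mm, that comes from the gauge column (18 mm thick, 155 mm high) at x 58, y 45 mm. Axes as the cradle's.
- boss_mouth (a point): mouth of the steel threaded boss, on the screw's axis, 58 mm above the table, at x 52, y -45 mm of the cradle. Above it an aluminium strap (36 mm wide in y, x -14..110, z 76..88 mm of the cradle) is held 2.5 mm clear of the tube by a spring; the strap does not move in this job. Axes as the cradle's.
- tube: loose glass sample tube, 24 mm thick and 157 mm long, lying in the V-blocks along its y axis (the cradle's y). Origin on its axis, mid-length, 55 mm above the table; its top line is 67 mm above the table.
- gauge_head (a point): centre of the gauge's round grey head, 40 mm across, 20 mm high, white face up. Grip its rim with the fingers on either side along the cradle's y (clear of the arm below), or push it down from above. It moves straight down with the gauge; fully up, its underside is 178 mm and its top 198 mm above the table.
- gauge_slide (a joint): how far the gauge is slid down, m: 0 fully up, 0.040 lowest. Stiff sliding fit (about 7 N of drag), so it stays where it is left. The foot meets the tube at 0.025; each mm further pushes the foot in by a mm.
- gauge_foot (a joint): how far the sprung rubber-faced foot is pushed up into the gauge, m: 0 free, 0.014 fully in; half way is 0.007. Spring 0.2 N per mm after 0.8 N. Of the free stem, the lower half is red and the upper half white, so half way is when the white has just gone in.
- screw_grip (a point): centre of the clamp screw's black T-grip: a bar 64 mm long (along this point's x), 14 mm thick (y), 26 mm high, on a neck 14 mm thick and 14 mm high, over a 34 mm flange. It moves with the screw; about 136 mm above the table at the start. The screw (about 0.36 kg) sinks by its own weight unless pinched: stay loosely astride the bar while turning, or follow it up and down.
- screw_turn (a joint): turn of the screw, rad, growing forward (clockwise from above, right-hand thread) and counting whole turns; 0 when the bar lies along the cradle's x. At the start the screw only lies on top of the boss's thread. Where the thread begins is not marked; going backward it is passed within half a turn.
- screw_depth (a joint): how far the screw has sunk, m, growing downward. Pitch 5 mm: going backward it rises slowly (0.8 mm per rad) to 0, then drops 5 mm at once off the thread's start; forward from there it sinks 5 mm a turn. Before the drop it can be lifted about 4 mm; once started it cannot be pulled up (0.6 mm of play).
- carton: bystander: small white carton of standing glass tubes, 130 x 100 mm, 101 mm high; origin under its centre.
- vial: bystander: amber vial with white cap, 28 mm across, 72 mm high, standing; origin under its centre.
- spanner: bystander: steel spanner 160 mm long, lying flat along its x.

How it is judged:
By the outcome, as a careful person would: the job done as asked, in the order asked, and still so for the second after the job is handed in, while the arm keeps its last pose, push and grip.
It also fails if it takes over 72 s, if anything falls off the work surface, if the arm or the gripper's body presses on something with over 40 N, if the wrist force passes 120 N, or if a joint passes its speed limit or range.

### The arm

A 7-joint arm with a two-finger parallel gripper is mounted at the origin on the work surface. World frame = base frame: x ahead of the robot, y to its left, z up, the work surface at z = 0. Lengths are in m, angles in rad, forces in N, time in s.
With the tool pointing down it reaches from about 0.35 to 0.9 m from the base axis. Payload 8.1 kg.
Tool frame: the origin (TCP) lies midway between the tips of the shut fingers; the grasp point (between the pads) lies 19 mm behind it; z points along the fingers, y is the direction in which the jaws open and shut (so a half turn about z gives the same grasp; the last joint's range is limited). The gripper opens to 92 mm and grips with 3 to 60 N. Pads are 19 mm wide; open, the fingers measure 130 mm over their backs; the gripper's body (75 mm by 190 mm) begins 47 mm behind the grasp point.
Start: joints at [1.084, 0.434, 0.025, 1.573, -0.012, 1.134, -0.075], TCP at [0.234, -0.58, 0.194] pointing down, gripper open.
Joint ranges: [-2.62, 2.62], [-0.44, 2.09], [-1.27, 1.32], [0.08, 2.57], [-1.32, 4.46], [0.12, 2], [-2.74, 2.74]. Speed limits (rad/s): [2.22, 2.22, 3.01, 3.01, 3.14, 3.14, 3.14].

### API

Orientations are given as a rotation vector (axis times angle).
In Python, from cell import monitor, get_image, get_calibration, workorder, look_for, masks_of gives the robot as it stands.
- The arm moves only by the shell command python3 -m crank 'ROWS' [FORCE]. ROWS is JSON, a list of rows, each a list of 3 entries, a list of its own where there are three numbers: the shift along the tool's x, y, z in cm, then the turn about the tool's z in degrees, then the closure in counts, from 0 (fully open) to 255 (shut). A call has 1 to 5 rows; each row shifts and turns the commanded pose from where the row before left it, along the tool's axes as they then stand; what a row does not reach is not made up. A row lasts 1/10 s, in which the tool goes at most 50 mm and 8.59 degrees, less where a joint would pass 70% of its speed; a pose out of reach is approached as far as the arm can. A call with a gripper value outside its range is refused whole. The fingers move at their own pace and stop on an object; FORCE is the grip in N (left out, the last holds). Time passes only in rows, so rows that do not move let the fingers close. It gives the time, the measured TCP pose, the force and the opening at its end, in the units of the state.
- monitor.observe(): the state, without advancing time (a new reading comes with each control period).
- get_image(name): name is "side" or "top" or "wrist"; returns (picture, depth): 384x512x3 uint8, red, green, blue; 384x512 float32, m along the optical axis (not along the pixel's ray), 0 where there is no reading.
- get_calibration(name): a dict with "fx", "fy", "cx", "cy" (pixels), "R" (3x3) and "t" (3): a world point X has camera coordinates R X + t. Camera axes: x right, y down, z forward; pixel columns grow to the right and rows downward; lengths in m; the calibration is good to about 2 mm. A picture is of the moment at which its call begins: read the wrist's pose just before it. get_calibration takes no time and is no camera call; for the wrist camera it gives the pose at the moment of the call.
- workorder.sign_off(): hands the job in, once; it reports no verdict.
Trained networks look in the newest picture that a camera, given by its name, has taken for a name from the list of things; names that differ only in an ending like _2 or _b are one class to them, and where a whole thing is asked for, a point or a joint stands for the part that bears it (a point fixed in the world has none). Each returns a list of dicts, best first, with "score" (0 to 1); they miss things now and then, are a little off and sometimes report something else, mostly with a low value. They report only what shows in the picture. A call takes as long as a camera call.
- look_for(label, camera): "location" ([x, y, z] in m, in world coordinates, good to about 4 mm: the middle of the surface that is visible of it).
- masks_of(label, camera): "region" (384x512 bool, what is visible of it).
The state is a dict: "clock": time; "joints": joint angles; "dq": joint speeds; "joint_efforts": joint torques, N m; "position": TCP position; "ee_rot": TCP orientation; "force": force on the tool from outside, world axes, zero at the start; "ft_torque": the same for the moment, N m; "width": opening from 0.0 (shut) to 1.0 (fully open).
Only numpy, scipy, OpenCV 4.12 (cv2) and the standard library are available. Lean on these libraries where they do the work, as an engineer would, in place of code of your own. Each camera call takes 0.05 s, during which the arm holds its last target.

## Working session

There is one attempt and no reset: what is moved stays moved. The work goes in short steps, Python scripts to look and compute and a shell command to move; the robot and the scene stay as the last step left them, time stands still between calls to the robot, and variables do not carry over. Pictures are saved under pics/ and viewed, and the job is handed in when it is done.

```bash
ls; mkdir -p pics
python3 - <<'E'
from cell import monitor, get_image, get_calibration, look_for
import cv2,numpy as np
print(monitor.observe())
for c in ["side","top","wrist"]:
    im,d=get_image(c); cv2.imwrite(f"pics/{c}0.png",im[:,:,::-1])
    k=get_calibration(c); print(c,k)
for l in ["cradle","tube","gauge_head","screw_grip","gauge_foot","carton","vial","spanner"]:
    for c in ["top","side"]:
        print(l,c,[(np.round(r["location"],4).tolist(),round(r["score"],2)) for r in look_for(l,c)[:2]])
E
```

```text
pics
{'clock': 0.0, 'joints': array([ 1.08439054,  0.43524945,  0.02498851,  1.57411256, -0.01160002,
        1.13397375, -0.07510695]), 'dq': array([ 7.61172687e-05, -1.90676271e-03, -2.10004225e-03, -4.40036402e-04,
        2.54095291e-04,  1.06928474e-03, -7.88438839e-04]), 'joint_efforts': array([-6.45871478e-04, -6.67850733e+01,  9.84454639e-01, -3.14464331e+01,
       -6.06876751e-02,  4.26101417e-02,  1.66374571e-04]), 'position': array([ 0.23375474, -0.57903236,  0.19362276]), 'ee_rot': array([-3.08244538e+00, -5.98754574e-01,  7.10641111e-04]), 'force': array([-0.00873993,  0.70609641,  0.73200245]), 'ft_torque': array([-0.00023586, -0.01672438, -0.0444945 ]), 'width': 1.000866554888087}
side {'fx': 385.8119761549132, 'fy': 385.8119761549132, 'cx': 256.800487351223, 'cy': 189.2537988217609, 'R': array([[ 0.99253407, -0.12168831,  0.00825025],
       [-0.08017305, -0.70190432, -0.70774473],
       [ 0.09191515,  0.70179931, -0.70642008]]), 't': array([-0.54250706,  0.13147778,  1.01267872])}
top {'fx': 356.7478227949831, 'fy': 356.7478227949831, 'cx': 259.3279717000397, 'cy':
[... 538 characters left out ...]
le top [([0.5291, -0.0828, 0.0154], 0.75)]
cradle side [([0.5265, -0.1327, 0.0187], 0.96)]
tube top [([0.4999, -0.0842, 0.062], 0.49), ([0.6815, -0.3695, 0.0053], 0.37)]
tube side [([0.5052, -0.0819, 0.0631], 0.74)]
gauge_head top [([0.499, -0.0411, 0.1984], 0.62)]
gauge_head side [([0.4984, -0.0491, 0.1878], 0.7)]
screw_grip top [([0.5607, -0.1215, 0.1444], 0.8)]
screw_grip side [([0.5588, -0.1289, 0.1318], 0.93)]
gauge_foot top []
gauge_foot side []
carton top [([0.5557, 0.3195, 0.0967], 0.62)]
carton side [([0.561, 0.2944, 0.0671], 0.77)]
vial top []
vial side [([0.4922, -0.2964, 0.0534], 0.68)]
spanner top [([0.6794, -0.3707, 0.0062], 0.77)]
spanner side [([0.6718, -0.3777, 0.01], 0.76)]
```

View pics/side0.png

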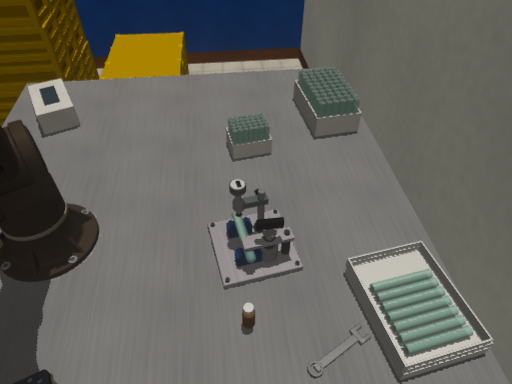

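View pics/top0.png

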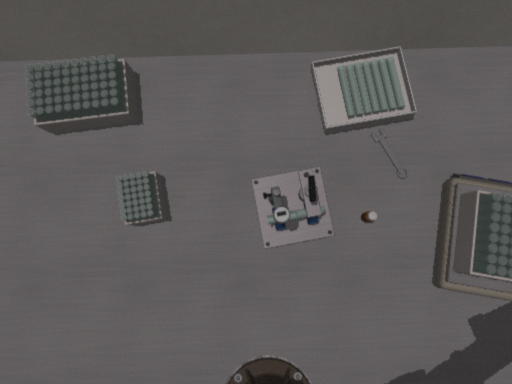

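The side view shows the gauge head at about (238,187) and the T-grip at (270,223). In the top view they are at (281,214) and (312,187), with the plate rotated by a few degrees. Next I'll get the cradle's pose from the plate.

```bash
cat > h.py <<'E'
import numpy as np,cv2
from cell import *
def cloud(cam,d):
    k=get_calibration(cam); v,u=np.nonzero(d>0); z=d[v,u]
    P=np.c_[(u-k["cx"])/k["fx"]*z,(v-k["cy"])/k["fy"]*z,z]
    return (P-k["t"])@k["R"],u,v
def tcp():
    from scipy.spatial.transform import Rotation as Ro
    s=monitor.observe(); return s,Ro.from_rotvec(s["ee_rot"]).as_matrix()
def proj(cam,X):
    k=get_calibration(cam); c=k["R"]@np.array(X)+k["t"]; return c[0]/c[2]*k["fx"]+k["cx"],c[1]/c[2]*k["fy"]+k["cy"]
E
python3 - <<'E'
from h import *
import itertools
for cam in ["top","side"]:
    im,d=get_image(cam)
    r=masks_of("cradle",cam); m=r[0]["region"]
    print(cam,[x["score"] for x in r],m.sum())
    X,u,v=cloud(cam,d)
    s=m[v,u]; X=X[s]
    pl=X[(X[:,2]<0.023)&(X[:,2]>0.008)]
    print(len(pl),np.median(pl[:,2]))
    rect=cv2.minAreaRect((pl[:,:2]*1000).astype(np.float32)); print("rect",rect)
    x0,y0,x1,y1=(200,150,360,270) if cam=="top" else (190,170,320,300)
    cv2.imwrite(f"pics/{cam}_z.png",cv2.resize(im[y0:y1,x0:x1,::-1],None,fx=4.8,fy=4.8,interpolation=cv2.INTER_CUBIC))
    for l in ["screw_grip","gauge_head","tube"]:
        r=masks_of(l,cam)
        if not r: continue
        m=r[0]["region"]; X,u,v=cloud(cam,d); Q=X[m[v,u]]
        top=np.percentile(Q[:,2],97); T=Q[Q[:,2]>top-0.006]
        print(l,r[0]["score"],len(Q),"top",round(top,4),"rect",cv2.minAreaRect((T[:,:2]*1000).astype(np.float32)),T.mean(0).round(4))
E
```

```text
top [0.68] 4771
3371 0.015298000616429433
rect ((529.5082397460938, -82.582275390625), (199.84768676757812, 200.6393280029297), 9.164076805114746)
screw_grip 0.46 221 top 0.1522 rect ((562.5409545898438, -122.1383285522461), (62.04197692871094, 14.041106224060059), 0.7094302773475647) [ 0.5629 -0.1217  0.1495]
gauge_head 0.49 229 top 0.1945 rect ((496.9736022949219, -40.53406524658203), (36.9964485168457, 37.15960693359375), 88.08079528808594) [ 0.4969 -0.0411  0.1922]
tube 0.6 194 top 0.07 rect ((504.77740478515625, -85.46978759765625), (19.768041610717773, 149.27200317382812), 8.724108695983887) [ 0.5033 -0.0789  0.0668]
side [0.83] 5551
2776 0.013696099026984307
rect ((524.9417114257812, -85.65400695800781), (200.01895141601562, 202.56024169921875), 9.233259201049805)
screw_grip 0.91 428 top 0.1493 rect ((558.5853881835938, -125.81656646728516), (62.34125518798828, 15.791851043701172), 0.7132809162139893) [ 0.5588 -0.1271  0.1472]
gauge_head 0.53 318 top 0.1924 rect ((493.4231872558594, -44.42552185058594), (39.73372268676758, 37.279056549072266), 86.85337829589844) [ 0.4933 -0.047   0.1904]
tube 0.54 325 top 0.0673 rect ((499.6309814453125, -89.7682113647461), (19.9941349029541, 156.47206115722656), 9.756223678588867) [ 0.4991 -0.0888  0.0643]
```

```bash
python3 -m crank '[[[0,0,-4],0,255],[[3,-2.5,-2.5],0,255],[[3.5,-3.2,0],0,255],[[3.5,-3.2,0],0,255],[[3.5,-3.2,0],0,255]]' 20
python3 -m crank '[[[3.5,-3.2,0],0,255],[[3.5,-3.2,0],0,255],[[3.5,-3.2,0],0,255],[[3.5,-3.2,0],0,255],[[3.5,-3.2,0],0,255]]'
python3 - <<'E'
from h import *
s,R=tcp(); print(s["position"],R.round(3).tolist(),s["joints"].round(3),s["force"],s["width"])
d=np.array([.4953,-.0432,.21])-s["position"]; print(R.T@d*100)
E
```

```text
clock: 1.95
position: [0.3145, -0.4152, 0.2597]
ee_rot: [3.083, 0.598, 0.001]
force: [0.3, -0.4, -0.5]
width: 0.614
clock: 2.45
position: [0.4168, -0.2012, 0.2598]
ee_rot: [3.083, 0.599, 0.001]
force: [0.9, 0.1, 0.4]
width: 0.177
[ 0.41678125 -0.20116812  0.25978037] [[0.927, 0.374, 0.001], [0.374, -0.927, -0.001], [0.001, 0.001, -1.0]] [ 0.54   0.13  -0.231  1.833  0.032  1.181 -0.889] [0.86791257 0.14439941 0.39108791] 0.17726568939945508
[ 13.18943155 -11.71563696   4.97541949]
```

```bash
python3 -m crank '[[[3.3,-3,0],0,255],[[3.3,-3,0],0,255],[[3.3,-3,0],0,255],[[2.8,-2.3,0],0,255],[[0,0,0],0,255]]' 20
python3 - <<'E'
from h import *
s,R=tcp(); print(s["position"],s["joints"].round(3),s["force"],s["width"])
d=np.array([.4953,-.0432,.21])-s["position"]; print(R.T@d*100)
im,dd=get_image("wrist"); cv2.imwrite("pics/w1.png",im[:,:,::-1])
print(proj("wrist",[.4953,-.0432,.198]), [ (r["location"],r["score"]) for r in look_for("gauge_head","wrist")])
im,dd=get_image("side"); cv2.imwrite("pics/s1.png",cv2.resize(im[140:280,180:320,::-1],None,fx=4,fy=4,interpolation=cv2.INTER_CUBIC))
E
```

```text
clock: 2.95
position: [0.4935, -0.045, 0.2596]
ee_rot: [-3.08, -0.61, -0.003]
force: [0.4, -0.9, -0.1]
width: 0.004
[ 0.49348595 -0.04496579  0.2596329 ] [ 0.29   0.199 -0.362  1.757  0.073  1.198 -1.272] [ 0.36490088 -0.85932143 -0.13703034] 0.003707978835749868
[ 0.22403565 -0.08534897  4.96395602]
(np.float64(256.3154843346217), np.float64(187.3627611273282)) [([0.4982, -0.0416, 0.1932], 0.89)]
```

View pics/w1.png

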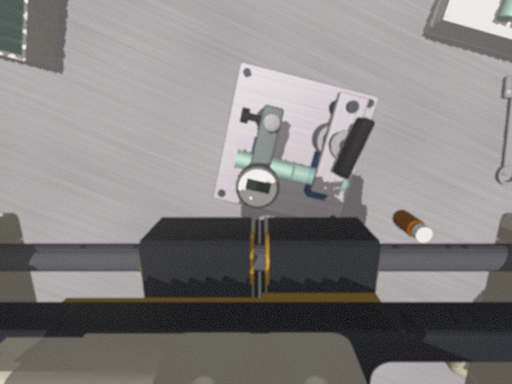

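View pics/s1.png

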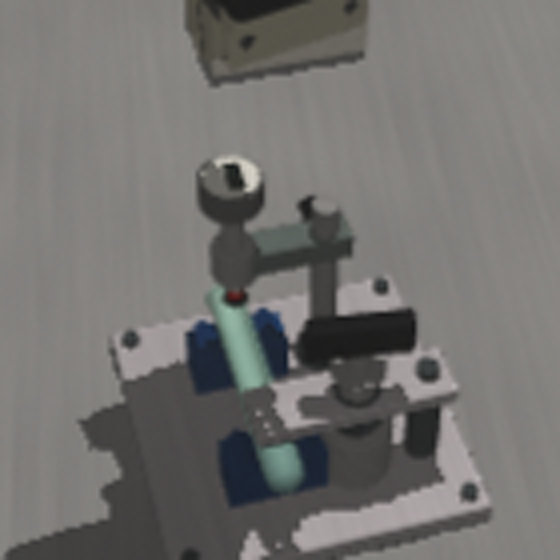

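The wrist view shows the gauge head at (258,187), which matches the predicted (256,187). The grip bar runs from (340,170) to (368,125). In the side crop the red foot is at (235,297), just above the tube. The gripper isn't obvious in that crop, so I'll check whether the arm is out of frame.

Run:
```python
from h import *
s,R=tcp()
print(proj("side",s["position"]),proj("side",[.4953,-.0432,.198]),proj("side",[.4953,-.0432,.1]))
im,dd=get_image("side"); cv2.imwrite("pics/s2.png",im[:,:,::-1])
```

```text
(np.float64(235.48577699226917), np.float64(163.7274826966309)) (np.float64(237.6777320523172), np.float64(181.41468749906704)) (np.float64(238.7348432856003), np.float64(209.93636608254508))
```

View pics/s2.png

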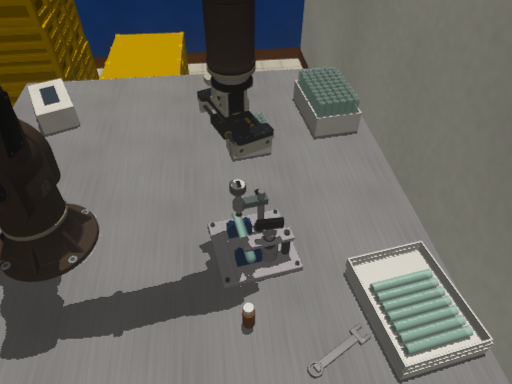

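Run:
```python
from h import *
s,R=tcp()
im=cv2.imread("pics/s2.png"); cv2.imwrite("pics/s2z.png",cv2.resize(im[80:220,180:320],None,fx=4.2,fy=4.2,interpolation=cv2.INTER_CUBIC))
print(proj("wrist",s["position"]))
im,dd=get_image("side"); X,u,v=cloud("side",dd)
m=(np.hypot(X[:,0]-s["position"][0],X[:,1]-s["position"][1])<.12)&(X[:,2]>.2)
print(len(X[m]),np.percentile(X[m][:,2],[0,5,20,50])); 
for z in np.arange(.2,.4,.01):
    q=m&(abs(X[:,2]-z)<.005)
    if q.any(): print(round(z,3),q.sum(),X[q].mean(0).round(3),X[q].min(0).round(3),X[q].max(0).round(3))
```

```text
(np.float64(260.27894698259416), np.float64(215.46520543073046))
7501 [0.28942494 0.36850513 0.3964659  0.48917518]
0.29 5 [ 0.48  -0.056  0.292] [ 0.477 -0.062  0.289] [ 0.486 -0.051  0.293]
0.3 21 [ 0.48  -0.058  0.3  ] [ 0.473 -0.071  0.295] [ 0.488 -0.044  0.305]
0.31 33 [ 0.481 -0.06   0.31 ] [ 0.474 -0.074  0.305] [ 0.488 -0.044  0.315]
0.32 28 [ 0.481 -0.061  0.32 ] [ 0.474 -0.075  0.315] [ 0.489 -0.045  0.325]
0.33 18 [ 0.482 -0.063  0.327] [ 0.474 -0.076  0.325] [ 0.489 -0.048  0.33 ]
0.36 182 [ 0.497 -0.101  0.361] [ 0.424 -0.148  0.356] [0.554 0.017 0.365]
0.37 368 [ 0.484 -0.085  0.371] [ 0.424 -0.148  0.365] [0.556 0.015 0.375]
0.38 447 [ 0.485 -0.08   0.38 ] [ 0.421 -0.153  0.375] [0.558 0.019 0.385]
0.39 325 [ 0.497 -0.097  0.391] [ 0.422 -0.154  0.385] [0.558 0.015 0.395]
```

View pics/s2z.png

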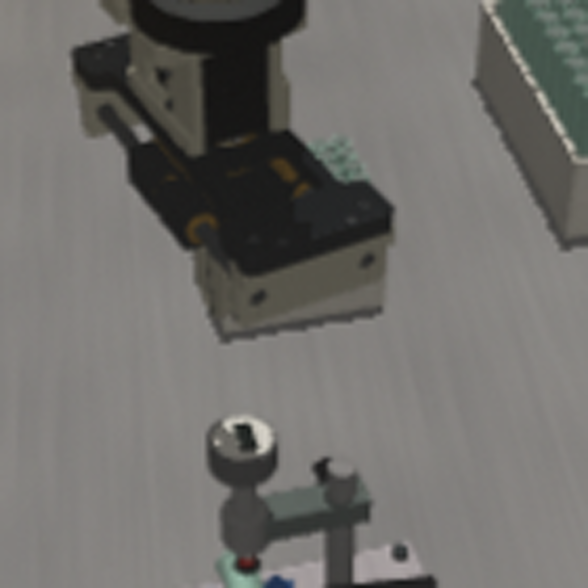

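The light plate behind the gripper is the carton. The shut fingertips end near (233,161), consistent with the TCP projected to (235,164). I'll descend onto the head now.

```bash
python3 -m crank '[[[0.2,-0.1,2],0,255],[[0,0,2],0,255],[[0,0,1],0,255],[[0,0,0.4],0,255],[[0,0,0],0,255]]'
python3 -m crank '[[[0,0,0.3],0,255],[[0,0,0],0,255]]'
python3 -m crank '[[[0,0,0.3],0,255],[[0,0,0],0,255]]'
python3 -m crank '[[[0,0,0.3],0,255],[[0,0,0],0,255]]'
```

```text
clock: 3.7
position: [0.493, -0.0495, 0.2054]
ee_rot: [3.084, 0.598, -0.001]
force: [-0.1, -0.2, 0.5]
width: 0.003
clock: 3.9
position: [0.4935, -0.049, 0.2028]
ee_rot: [3.084, 0.599, 0.001]
force: [-1.0, 0.3, -0.3]
width: 0.006
clock: 4.1
position: [0.4931, -0.0489, 0.1993]
ee_rot: [3.084, 0.599, -0.0]
force: [0.5, 0.3, 0.3]
width: 0.007
clock: 4.3
position: [0.493, -0.0489, 0.1961]
ee_rot: [-3.084, -0.599, 0.001]
force: [0.8, -0.1, -0.4]
width: 0.003
```

```bash
python3 -m crank '[[[0,0,-0.5],0,255],[[0.4,-0.4,0],0,255],[[0,0,0.3],0,255],[[0,0,0],0,255]]'
python3 -m crank '[[[0,0,0.3],0,255],[[0,0,0],0,255]]'
python3 -m crank '[[[0,0,0.3],0,255],[[0,0,0],0,255]]'
python3 -m crank '[[[0,0,0.3],0,255],[[0,0,0],0,255]]'
python3 -m crank '[[[0,0,0.3],0,255],[[0,0,0],0,255]]'
```

```text
clock: 4.7
position: [0.4953, -0.0434, 0.198]
ee_rot: [-3.084, -0.6, 0.001]
force: [-1.4, -0.5, -0.6]
width: 0.003
clock: 4.9
position: [0.4951, -0.0438, 0.1949]
ee_rot: [-3.084, -0.599, 0.001]
force: [0.7, -0.7, 1.0]
width: 0.01
clock: 5.1
position: [0.4952, -0.0438, 0.192]
ee_rot: [-3.084, -0.599, 0.001]
force: [0.3, 0.3, 0.1]
width: 0.003
clock: 5.3
position: [0.4952, -0.0438, 0.189]
ee_rot: [-3.084, -0.599, 0.001]
force: [0.1, 0.3, 0.0]
width: 0.004
clock: 5.5
position: [0.4952, -0.0437, 0.186]
ee_rot: [-3.084, -0.599, 0.001]
force: [-0.2, -0.7, 0.6]
width: 0.004
```

There's no clear force yet, so I'll look.

```bash
cat > look.py <<'E'
from h import *
import sys
cam,n,x0,y0,x1,y1=sys.argv[1],sys.argv[2],*map(int,sys.argv[3:7])
im,dd=get_image(cam); c=im[y0:y1,x0:x1,::-1]; f=min(800/(x1-x0),600/(y1-y0))
cv2.imwrite(f"pics/{n}.png",cv2.resize(c,None,fx=f,fy=f,interpolation=cv2.INTER_CUBIC))
r=masks_of("gauge_head",cam)
if r:
    m=r[0]["region"]; X,u,v=cloud(cam,dd); Q=X[m[v,u]]; print(np.percentile(Q[:,2],[5,50,95]))
print(monitor.observe()["force"],monitor.observe()["clock"])
E
python3 look.py side s3 190 120 310 240; python3 look.py wrist w3 150 130 370 290
```

```text
[0.08980653 0.18783887 0.19261256]
[-0.4244341  -0.13194901  0.4154931 ] 5.6
[0.17885969 0.19367628 0.1950114 ]
[ 0.05736817  0.74218788 -0.77096379] 5.7
```

View pics/s3.png

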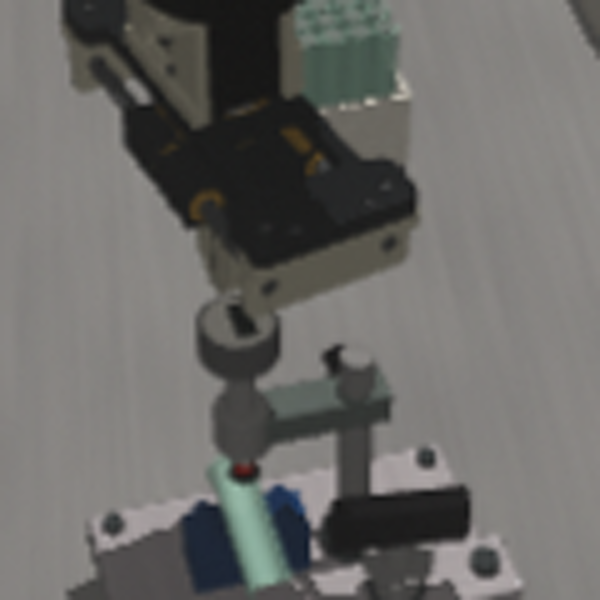

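View pics/w3.png

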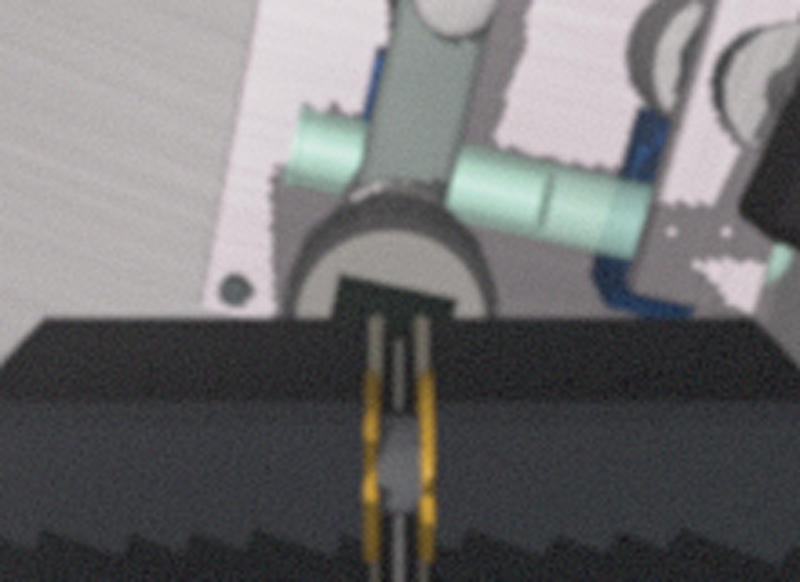

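The head looks unmoved: head top at y≈180 px and foot at 214 px, as before. I'll continue gently.

```bash
python3 -m crank '[[[0,0,0.2],0,255]]'
python3 -m crank '[[[0,0,0.2],0,255]]'
python3 -m crank '[[[0,0,0.2],0,255]]'
python3 look.py side s4 190 120 310 240; python3 look.py wrist w4 150 130 370 290
```

```text
clock: 5.8
position: [0.4957, -0.0437, 0.1846]
ee_rot: [3.084, 0.599, 0.001]
force: [-1.0, -0.1, -0.1]
width: 0.004
clock: 5.9
position: [0.4955, -0.0437, 0.1824]
ee_rot: [3.084, 0.599, 0.0]
force: [-0.1, 0.7, -0.6]
width: 0.003
clock: 6.0
position: [0.4954, -0.0438, 0.1802]
ee_rot: [3.084, 0.599, -0.0]
force: [-0.2, 0.5, -0.0]
width: 0.003
[0.08839267 0.18651843 0.19214852]
[ 0.80087868  0.67633538 -0.26561132] 6.1
[0.1793331  0.19381625 0.1952159 ]
[-0.31250298 -0.29602733 -0.36989869] 6.2
```

View pics/s4.png

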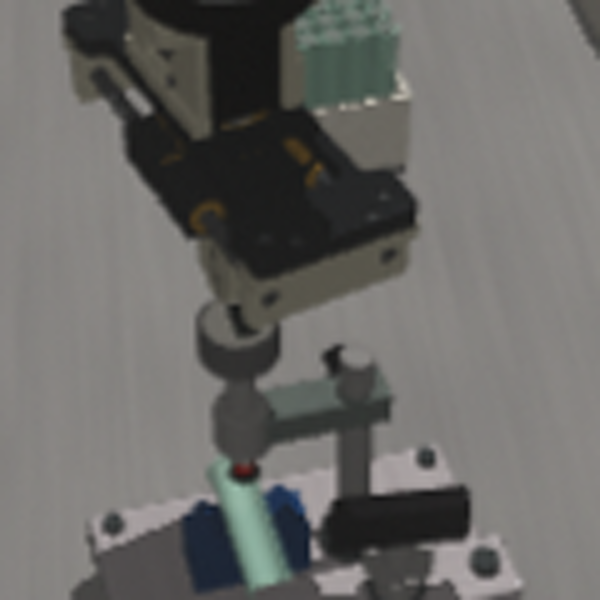

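View pics/w4.png

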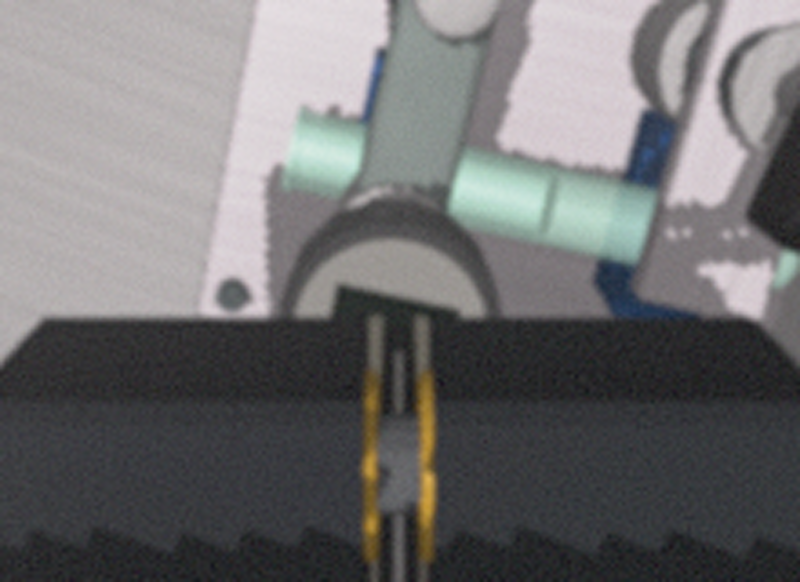

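Run:
```python
from h import *
s,R=tcp(); p=s["position"]; print(p)
im,dd=get_image("wrist"); X,u,v=cloud("wrist",dd)
def at(uu,vv):
    i=np.nonzero((u==uu)&(v==vv))[0]; return X[i[0]].round(4) if len(i) else None
for uu,vv in [(260,205),(260,211),(253,213),(253,217),(253,220),(253,225),(253,230),(266,220),(266,230),(260,225),(260,240),(235,205),(280,205),(240,230)]:
    print(uu,vv,im[vv,uu],at(uu,vv))
r=masks_of("gauge_head","wrist"); m=r[0]["region"]; Q=X[m[v,u]]; T=Q[Q[:,2]>.19]; print(len(Q),len(T),T.mean(0),T.min(0),T.max(0), np.nonzero(m)[0].max())
k=get_calibration("wrist"); C=-k["R"].T@k["t"]; print("cam",C, R.T@(C-p))
```

```text
[ 0.49536699 -0.04372417  0.18033267]
260 205 [153 150 147] [ 0.5061 -0.0392  0.1935]
260 211 [125 124 121] [ 0.5026 -0.0406  0.1942]
253 213 [47 48 48] [ 0.4995 -0.037   0.1935]
253 217 [91 90 80] [ 0.5044 -0.0356  0.215 ]
253 220 [109 106  97] [ 0.5039 -0.0358  0.2184]
253 225 [105 104  90] [ 0.5041 -0.0359  0.2264]
253 230 [102  99  88] [ 0.5047 -0.0359  0.2346]
266 220 [102 101  90] [ 0.5069 -0.0423  0.2194]
266 230 [104  96  89] [ 0.5068 -0.042   0.2338]
260 225 [48 44 49] [ 0.5042 -0.0399  0.2229]
260 240 [75 75 72] [ 0.5042 -0.0398  0.2422]
235 205 [100  97  98] [ 0.5002 -0.0245  0.1933]
280 205 [83 78 82] [ 0.5108 -0.0509  0.1933]
240 230 [47 45 47] [ 0.5269 -0.0245  0.2953]Traceback (most recent call last):
  File "<stdin>", line 8, in <module>
IndexError: list index out of range
```

Depth in both the wrist and side views puts the visible fingertips about 30 mm above the reported TCP, so contact should come around TCP z≈0.165. I'll go on by feel.

```bash
python3 -m crank '[[[0,0,0.3],0,255]]'
python3 -m crank '[[[0,0,0.3],0,255]]'
python3 -m crank '[[[0,0,0.3],0,255]]'
python3 -m crank '[[[0,0,0.2],0,255]]'
python3 -m crank '[[[0,0,0.2],0,255]]'
python3 -m crank '[[[0,0,0.2],0,255]]'
```

```text
clock: 6.4
position: [0.4958, -0.0437, 0.1777]
ee_rot: [3.084, 0.599, 0.001]
force: [-0.1, -0.0, -0.4]
width: 0.006
clock: 6.5
position: [0.4955, -0.0437, 0.1743]
ee_rot: [3.084, 0.599, 0.0]
force: [0.2, 0.1, -0.3]
width: 0.002
clock: 6.6
position: [0.4954, -0.0437, 0.1711]
ee_rot: [3.084, 0.599, -0.0]
force: [-0.0, -0.2, -0.6]
width: 0.004
clock: 6.7
position: [0.4952, -0.0437, 0.169]
ee_rot: [-3.084, -0.599, 0.001]
force: [-0.1, -0.1, 0.1]
width: 0.001
clock: 6.8
position: [0.4953, -0.0437, 0.1671]
ee_rot: [-3.084, -0.599, 0.0]
force: [-0.0, 0.0, 0.4]
width: 0.005
clock: 6.9
position: [0.4954, -0.0437, 0.1652]
ee_rot: [3.084, 0.599, -0.0]
force: [-0.2, -0.3, -0.1]
width: 0.004
```

```bash
python3 -m crank '[[[0,0,0.2],0,255]]'|egrep 'pos|for'
python3 -m crank '[[[0,0,0.2],0,255]]'|egrep 'pos|for'
python3 -m crank '[[[0,0,0.2],0,255]]'|egrep 'pos|for'
python3 look.py side s5 190 120 310 240; python3 look.py wrist w5 150 130 370 290
```

```text
position: [0.4955, -0.0437, 0.1633]
force: [-0.6, -0.2, -0.4]
position: [0.4954, -0.0437, 0.1613]
force: [-0.5, 0.6, -0.2]
position: [0.4955, -0.0437, 0.1593]
force: [-1.8, -0.6, 5.5]
[0.09181571 0.17997004 0.19125661]
[-0.34540732  0.24838742  0.24402886] 7.3
[0.17662054 0.19238466 0.19418381]
[-0.12041736 -0.46189108 -0.39880363] 7.4
```

View pics/s5.png

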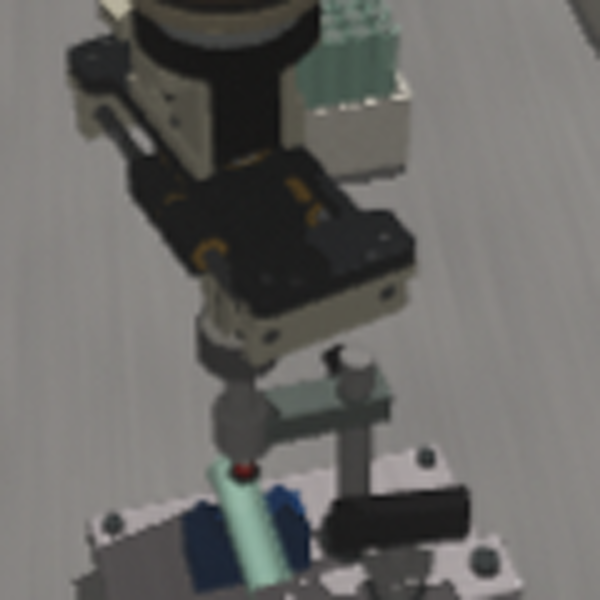

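View pics/w5.png

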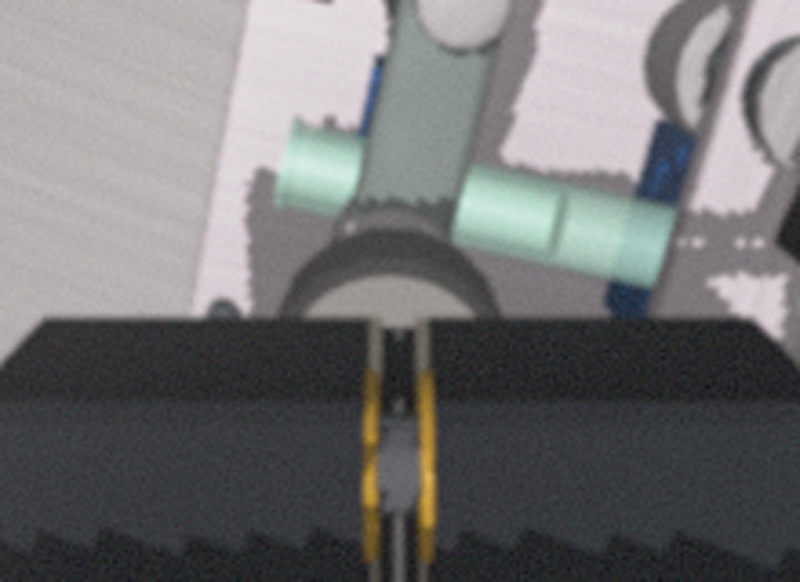

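Contact came at reported TCP z≈0.160 with 5.5 N. The true tips are therefore about 35–38 mm above the reported TCP. Next I'll look at the foot closely, because the start slide may not be exactly 0.

```bash
cat > foot.py <<'E'
from h import *
import sys
im,dd=get_image("side"); cv2.imwrite(f"pics/{sys.argv[1]}.png",cv2.resize(im[190:230,215:265,::-1],None,fx=14,fy=14,interpolation=cv2.INTER_NEAREST))
a=im.astype(int); red=np.clip(a[:,:,0]-np.maximum(a[:,:,1],a[:,:,2])-15,0,None); red[:200]=0; red[225:]=0; red[:,:225]=0; red[:,255:]=0
v,u=np.mgrid[:384,:512]; w=red.sum(); print("red",w,(red*u).sum()/w,(red*v).sum()/w, "rows",red.sum(1)[205:222])
for r in range(196,222): print(r,im[r,236:244].tolist())
E
python3 foot.py f0
python3 - <<'E'
from h import *
for z in [.198,.178,.136,.113,.106,.099,.092,.067]: print(z,proj("side",[.4953,-.0432,z]))
E
```

```text
red 196 238.22448979591837 213.53571428571428 rows [ 0  0  0  0  0  0  0  0 95 97  4  0  0  0  0  0  0]
196 [[61, 60, 59], [62, 61, 60], [61, 60, 59], [60, 58, 58], [62, 61, 60], [119, 116, 113], [134, 132, 129], [133, 130, 128]]
197 [[69, 68, 66], [70, 69, 68], [70, 69, 67], [69, 68, 66], [65, 64, 63], [110, 108, 105], [124, 122, 119], [124, 123, 120]]
198 [[69, 68, 66], [70, 69, 68], [70, 69, 67], [68, 68, 65], [65, 64, 62], [76, 75, 73], [79, 80, 77], [89, 96, 91]]
199 [[69, 68, 66], [71, 70, 68], [70, 69, 67], [68, 68, 66], [65, 64, 63], [67, 67, 65], [68, 68, 66], [79, 84, 80]]
200 [[69, 68, 66], [71, 69, 68], [71, 69, 68], [69, 68, 66], [65, 64, 63], [68, 67, 65], [69, 68, 66], [62, 63, 60]]
201 [[69, 67, 66], [71, 69, 68], [70, 69, 67], [68, 67, 65], [66, 64, 63], [68, 67, 65], [70, 69, 67], [63, 63, 62]]
202 [[68, 68, 65], [70, 69, 67], [70, 69, 67], [69, 68, 66], [68, 66, 65], [69, 68, 67], [70, 68, 66], [63, 63, 60]]
203 [[70, 68, 67], [70, 69, 67], [69, 69, 67], [69, 68, 66], [70, 69, 67], [69, 69, 67], [68, 68, 65], [58, 59, 57]]
204 [[72, 71, 70], [71, 70, 68], [72, 70, 
[... 2076 characters left out ...]
]
221 [[134, 165, 148], [145, 178, 161], [149, 181, 165], [144, 176, 159], [130, 162, 147], [114, 143, 129], [96, 121, 112], [62, 84, 91]]
0.198 (np.float64(237.6777320523172), np.float64(181.41468749906704))
0.178 (np.float64(237.90664573334286), np.float64(187.5909556419164))
0.136 (np.float64(238.3647692316822), np.float64(199.95148191368068))
0.113 (np.float64(238.6034956888256), np.float64(206.39250634482747))
0.106 (np.float64(238.67453587203255), np.float64(208.3092254261754))
0.099 (np.float64(238.74484263674182), np.float64(210.20615630927043))
0.092 (np.float64(238.8144272823393), np.float64(212.08360386028457))
0.067 (np.float64(239.05721464959714), np.float64(218.63419478679515))
```

```bash
echo
```

```text
(no output)
```

View pics/f0.png

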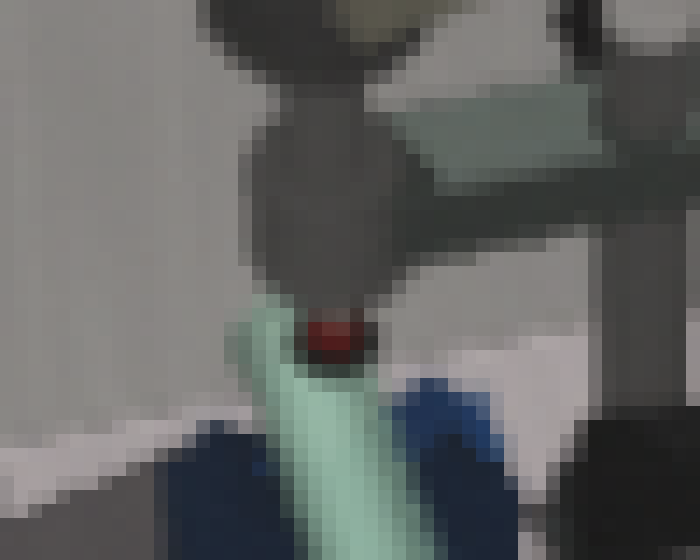

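The side camera sees the black and red foot at (238,214), with the bushing hiding the stem above it. I'll push down in small rows and read the force on each.

```bash
python3 -m crank '[[[0,0,0.2],0,255]]'|egrep 'pos|for'
python3 -m crank '[[[0,0,0.2],0,255]]'|egrep 'pos|for'
python3 -m crank '[[[0,0,0.2],0,255]]'|egrep 'pos|for'
python3 -m crank '[[[0,0,0.2],0,255]]'|egrep 'pos|for'
python3 -m crank '[[[0,0,0.2],0,255]]'|egrep 'pos|for'
python3 -m crank '[[[0,0,0.2],0,255]]'|egrep 'pos|for'
python3 foot.py f1 | head -1
```

```text
position: [0.4956, -0.0437, 0.1578]
force: [-0.8, -0.5, 5.3]
position: [0.4956, -0.0437, 0.1557]
force: [-1.2, 0.8, 5.3]
position: [0.4956, -0.0437, 0.1537]
force: [-2.4, -0.5, 5.2]
position: [0.4956, -0.0437, 0.1517]
force: [-2.2, 0.2, 6.3]
position: [0.4956, -0.0437, 0.1497]
force: [-1.5, -0.1, 5.3]
position: [0.4956, -0.0437, 0.1476]
force: [-2.2, -0.3, 4.1]
red 171 238.32748538011697 216.6315789473684 rows [ 0  0  0  0  0  0  0  0  0  0  0 68 98  5  0  0  0]
```

View pics/f1.png

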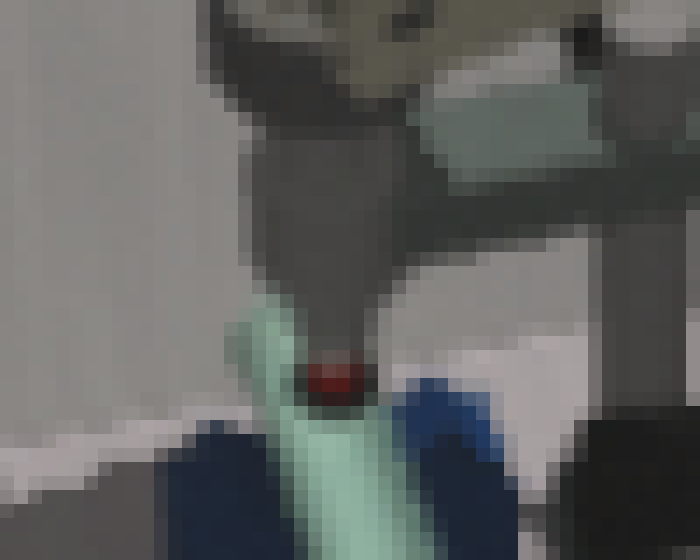

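```bash
python3 foot.py f2 | sed -n '1p;12,27p'
```

```text
red 176 238.36363636363637 216.6306818181818 rows [  0   0   0   0   0   0   0   0   0   0   0  69 103   4   0   0   0]
206 [[69, 69, 66], [70, 68, 67], [70, 69, 67], [69, 67, 67], [69, 68, 66], [66, 65, 64], [62, 62, 60], [54, 56, 54]]
207 [[69, 69, 67], [71, 69, 68], [70, 69, 68], [70, 68, 67], [69, 67, 66], [66, 65, 63], [62, 62, 60], [53, 55, 52]]
208 [[70, 69, 67], [70, 70, 67], [69, 68, 67], [70, 68, 67], [69, 67, 66], [66, 64, 63], [61, 61, 59], [56, 58, 55]]
209 [[70, 68, 66], [70, 69, 67], [70, 69, 67], [70, 69, 67], [68, 67, 66], [66, 65, 63], [64, 63, 62], [72, 71, 69]]
210 [[70, 68, 68], [70, 68, 68], [71, 69, 67], [69, 68, 66], [68, 67, 66], [66, 64, 64], [69, 68, 67], [102, 100, 98]]
211 [[73, 73, 71], [70, 70, 68], [70, 69, 68], [69, 68, 66], [68, 66, 65], [72, 71, 69], [96, 95, 93], [128, 127, 124]]
212 [[78, 82, 78], [70, 69, 67], [71, 69, 68], [69, 68, 66], [67, 66, 65], [86, 84, 83], [126, 123, 121], [138, 135, 133]]
213 [[82, 89, 84], [69, 68, 67], [70, 70, 68], [69, 68, 67], [66, 66, 64], [91, 89, 87], [127, 125, 122], [137, 135, 132]]
214 [[96, 109, 100], [72, 7
[... 286 characters left out ...]
63, 37, 35], [61, 56, 55], [136, 130, 130], [163, 157, 157]]
217 [[50, 54, 49], [65, 29, 28], [78, 28, 27], [78, 28, 26], [55, 28, 27], [45, 44, 42], [131, 128, 127], [150, 146, 149]]
218 [[62, 74, 67], [40, 37, 35], [45, 29, 29], [48, 30, 28], [36, 29, 29], [52, 58, 54], [101, 106, 106], [90, 98, 112]]
219 [[110, 135, 121], [73, 89, 80], [50, 57, 53], [43, 49, 46], [59, 69, 63], [85, 102, 92], [79, 100, 102], [47, 67, 88]]
220 [[140, 172, 154], [129, 158, 143], [107, 131, 119], [97, 117, 106], [117, 143, 129], [108, 133, 121], [97, 123, 115], [60, 81, 93]]
221 [[134, 165, 148], [146, 179, 162], [149, 181, 164], [144, 177, 160], [131, 163, 148], [114, 143, 130], [95, 121, 112], [62, 83, 90]]
```

```bash
python3 -m crank '[[[0,0,0.2],0,255]]'|egrep 'pos|for'
python3 -m crank '[[[0,0,0.2],0,255]]'|egrep 'pos|for'
python3 -m crank '[[[0,0,0.2],0,255]]'|egrep 'pos|for'
python3 foot.py f3 | head -1
python3 -m crank '[[[0,0,0.2],0,255]]'|egrep 'pos|for'
python3 foot.py f3 | head -1
python3 -m crank '[[[0,0,0.2],0,255]]'|egrep 'pos|for'
python3 foot.py f3 | head -1
python3 -m crank '[[[0,0,0.2],0,255]]'|egrep 'pos|for'
python3 foot.py f3 | sed -n '1p;20,27p'
```

```text
position: [0.4956, -0.0437, 0.1457]
force: [-0.6, 0.2, 5.5]
position: [0.4956, -0.0437, 0.1436]
force: [-1.6, 0.7, 5.5]
position: [0.4956, -0.0437, 0.1416]
force: [-1.2, 0.3, 5.2]
red 196 238.53571428571428 218.34183673469389 rows [  0   0   0   0   0   0   0   0   0   0   0   0   5 119  72   0   0]
position: [0.4956, -0.0437, 0.1397]
force: [-1.8, -0.4, 6.8]
red 193 238.37305699481865 218.44041450777203 rows [ 0  0  0  0  0  0  0  0  0  0  0  0  5 98 90  0  0]
position: [0.4956, -0.0437, 0.1378]
force: [-0.8, 0.0, 7.3]
red 188 238.3244680851064 218.4840425531915 rows [ 0  0  0  0  0  0  0  0  0  0  0  0  0 97 91  0  0]
position: [0.4956, -0.0437, 0.1358]
force: [-1.7, -0.1, 7.2]
red 142 238.42957746478874 218.64084507042253 rows [ 0  0  0  0  0  0  0  0  0  0  0  0  0 51 91  0  0]
214 [[77, 81, 77], [69, 68, 66], [70, 69, 67], [69, 68, 67], [67, 65, 65], [87, 86, 84], [127, 124, 121], [137, 135, 132]]
215 [[79, 84, 80], [70, 69, 68], [70, 69, 68], [69, 68, 67], [67, 66, 64], [87, 85, 84], [129, 126, 124], [144, 141, 139]]
216 [[89, 98, 92], [70, 69, 67], [71, 70, 68], [71, 70, 68], [68, 66, 65], [84, 85, 83], [141, 136, 135], [164, 157, 158]]
217 [[89, 102, 93], [69, 65, 63], [72, 67, 65], [72, 64, 63], [66, 60, 59], [75, 81, 76], [138, 135, 134], [151, 146, 150]]
218 [[64, 72, 65], [67, 45, 44], [78, 50, 49], [79, 44, 43], [62, 36, 34], [48, 45, 43], [98, 102, 102], [90, 99, 112]]
219 [[64, 76, 69], [63, 29, 28], [76, 28, 27], [76, 28, 28], [50, 29, 28], [45, 48, 45], [66, 85, 91], [46, 66, 87]]
220 [[84, 104, 92], [43, 48, 45], [37, 32, 31], [32, 30, 29], [38, 41, 39], [62, 75, 69], [88, 113, 107], [59, 80, 93]]
221 [[117, 144, 129], [93, 114, 103], [78, 94, 86], [73, 89, 81], [81, 101, 91], [103, 128, 116], [96, 121, 112], [62, 83, 90]]
```

View pics/f3.png

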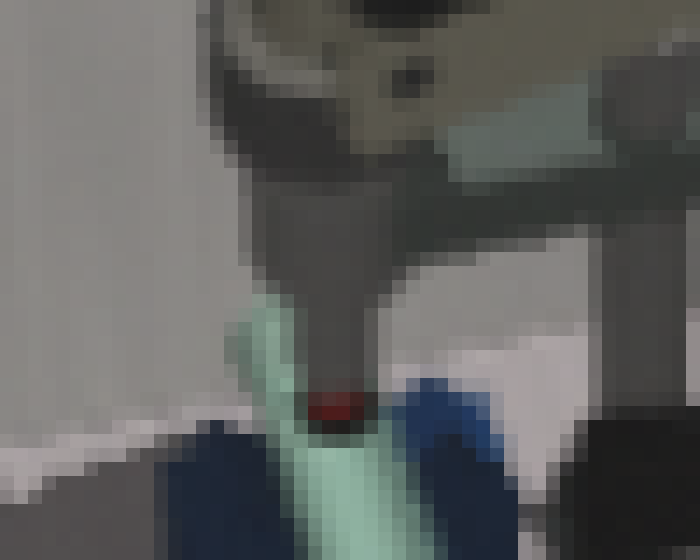

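The foot stopped moving at reported TCP z≈0.141: the red centroid freezes near row 218.4 and the force steps from about 5.3 to 7 N. The gauge had therefore started part-way down. Half way is z≈0.134.

```bash
python3 -m crank '[[[0,0,0.18],0,255],[[0,0,0],0,255]]'|egrep 'pos|for'
python3 foot.py f4 | sed -n '1p;20,27p'
```

```text
position: [0.4956, -0.0437, 0.1338]
force: [-0.7, 0.3, 4.5]
red 71 238.3661971830986 219.0 rows [ 0  0  0  0  0  0  0  0  0  0  0  0  0  0 71  0  0]
214 [[77, 81, 78], [69, 68, 67], [71, 70, 68], [69, 68, 66], [67, 66, 64], [88, 86, 84], [127, 124, 122], [138, 136, 133]]
215 [[78, 83, 79], [70, 69, 67], [71, 70, 68], [70, 68, 67], [68, 67, 65], [87, 85, 83], [128, 125, 123], [144, 141, 138]]
216 [[85, 94, 87], [69, 68, 66], [71, 69, 68], [70, 69, 68], [67, 67, 65], [85, 85, 83], [140, 135, 135], [164, 157, 158]]
217 [[80, 91, 83], [68, 67, 65], [71, 70, 68], [69, 68, 67], [65, 62, 62], [72, 78, 73], [137, 135, 133], [151, 146, 150]]
218 [[63, 73, 67], [65, 57, 55], [74, 63, 61], [74, 61, 59], [59, 47, 45], [48, 47, 45], [98, 102, 102], [89, 99, 112]]
219 [[63, 75, 69], [60, 32, 31], [73, 34, 32], [73, 29, 28], [49, 29, 28], [46, 49, 45], [65, 85, 90], [46, 66, 87]]
220 [[85, 104, 94], [43, 48, 44], [37, 32, 31], [33, 30, 29], [38, 42, 39], [62, 75, 69], [89, 113, 107], [59, 80, 93]]
221 [[117, 144, 129], [94, 115, 103], [78, 95, 86], [72, 89, 80], [82, 102, 92], [102, 127, 115], [96, 122, 112], [62, 84, 91]]
```

View pics/f4.png

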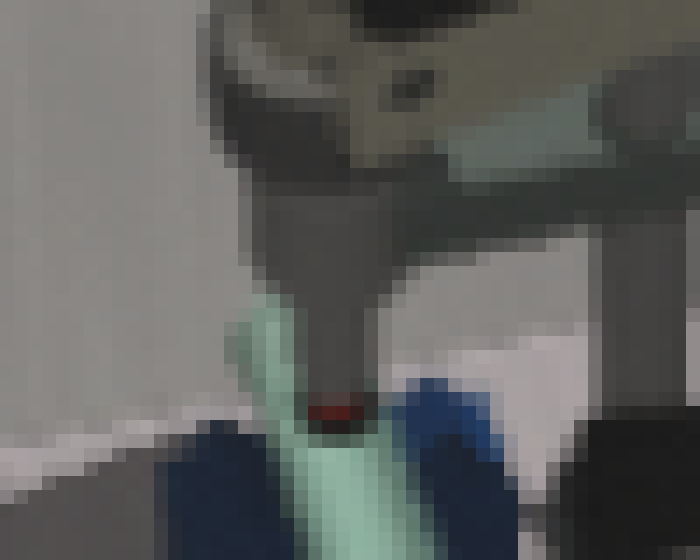

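The foot is held near 7 mm: only red is visible at row 219 and the white is gone. Now I'll lift off and go over the screw.

```bash
python3 -m crank '[[[0,0,-1],0,255],[[0,0,-3],0,255],[[0,0,-4],0,255],[[0,0,-3],0,150],[[0.6,2,0],0,100]]'|egrep 'pos|for'
python3 -m crank '[[[0.6,2,0],0,100],[[0.6,2,0],0,100],[[0.6,2,0],0,100],[[0.7,1.9,0],0,100],[[0,0,0],8,0]]'|egrep 'pos|for|wid'
python3 -m crank '[[[0,0,0],8,0],[[0,0,0],5,0],[[0,0,0],0,0]]'
python3 - <<'E'
from h import *
s,R=tcp(); p=s["position"]; print(p,np.degrees(np.arctan2(R[1,0],R[0,0])),s["joints"].round(2))
d=np.array([.561,-.124,.2])-p; print(R.T@d*100)
for c in ["wrist","top","side"]:
    im,dd=get_image(c); cv2.imwrite(f"pics/{c}_5.png",im[:,:,::-1])
    X,u,v=cloud(c,dd); r=masks_of("screw_grip",c)
    if r:
        Q=X[r[0]["region"][v,u]]; top=np.percentile(Q[:,2],97); T=Q[Q[:,2]>top-.006]; print(c,r[0]["score"],len(Q),top,cv2.minAreaRect((T[:,:2]*1000).astype(np.float32)))
E
```

```text
position: [0.5102, -0.0577, 0.2488]
force: [0.9, -0.8, 0.6]
position: [0.5621, -0.1267, 0.2435]
force: [-0.4, 0.6, 0.2]
width: 0.566
clock: 10.5
position: [0.5611, -0.1238, 0.2439]
ee_rot: [-3.141, -0.025, 0.0]
force: [0.2, -0.1, 0.2]
width: 0.826
[ 0.5611324  -0.1238462   0.24393095] 0.9168116956837955 [ 0.3   0.33 -0.24  1.61  0.08  1.21 -1.51]
[-0.01297305  0.01526936  4.39309569]
wrist 0.65 1164 0.15205728191378637 ((561.204833984375, -122.37670135498047), (62.117210388183594, 13.164850234985352), 0.7158278226852417)
top 0.47 104 0.15206957476443927 ((545.0635986328125, -121.42811584472656), (12.473489761352539, 27.325332641601562), 87.40853881835938)
side 0.65 489 0.14932915366743696 ((558.7714233398438, -125.75096130371094), (62.685935974121094, 16.237865447998047), 1.9147546291351318)
```

View pics/wrist_5.png

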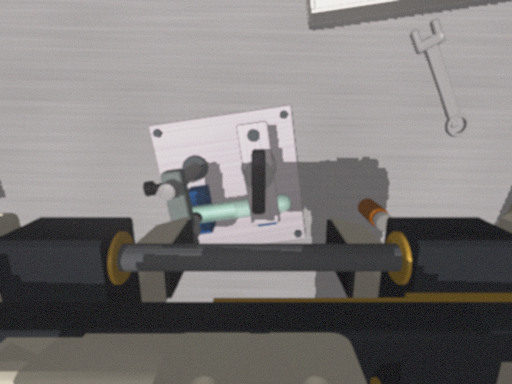

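View pics/side_5.png

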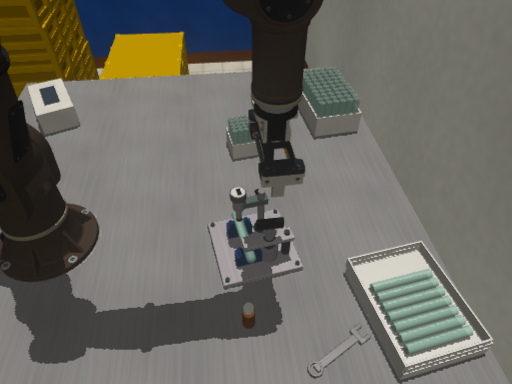

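The wrist view shows the bar at (258,180), centred and parallel between the open fingers at x≈165 and 350. Next I'll measure the open fingertips' true height.

Run:
```python
from h import *
s,R=tcp(); p=s["position"]; print(p,s["width"])
for c in ["side","wrist","top"]:
    im,dd=get_image(c); X,u,v=cloud(c,dd); L=(X-p)@R   # tool coords
    m=(abs(L[:,0])<.02)&(abs(L[:,1])>.035)&(abs(L[:,1])<.075)&(L[:,2]>-.1)&(L[:,2]<.03)
    Q=L[m]; print(c,len(Q))
    for sgn in (-1,1):
        q=Q[Q[:,1]*sgn>0]
        if len(q)>3: print(sgn,np.percentile(q[:,2],[50,90,97,100]).round(4), q[q[:,2]>np.percentile(q[:,2],90)].mean(0).round(4), "ymin",np.percentile(abs(q[:,1]),[2,98]))
```

```text
[ 0.56117302 -0.12390963  0.24366185] 0.9939683701965183
side 206
-1 [-0.0583 -0.0469 -0.045  -0.0417] [ 0.001  -0.0449 -0.0452] ymin [0.04299186 0.05928659]
1 [-0.0586 -0.0464 -0.0439 -0.0374] [-0.0067  0.0614 -0.0443] ymin [0.05452334 0.06724657]
wrist 4358
-1 [-0.0685 -0.0437 -0.0375 -0.0335] [ 0.007  -0.0488 -0.0392] ymin [0.04614361 0.06222082]
1 [-0.0674 -0.0435 -0.0374 -0.0329] [ 0.0067  0.0475 -0.0389] ymin [0.04496743 0.06117245]
top 0
```

Both cameras put the tips 33 mm above the reported TCP when open as well. For tips at z≈0.12, astride the bar, I need reported z≈0.087.

```bash
python3 -m crank '[[[0,0,4],0,120],[[0,0,3],0,120],[[0,0,0],0,120]]'|egrep 'pos|for|wid'
python3 -m crank '[[[0,0,2],0,120],[[0,0,2],0,120],[[0,0,2],0,120],[[0,0,0],0,120]]'|egrep 'pos|for|wid|clo'
python3 look.py wrist w6 0 0 512 384;python3 look.py side s6 200 130 320 250
```

```text
position: [0.5583, -0.1238, 0.1699]
force: [-0.2, -1.0, -0.3]
width: 0.789
clock: 11.65
position: [0.5603, -0.1239, 0.1128]
force: [-0.9, 0.6, -0.4]
width: 0.535
[-0.54431326 -0.64771581  1.04155923] 11.75
[-0.13622153 -0.60915997 -0.06244471] 11.85
```

View pics/w6.png

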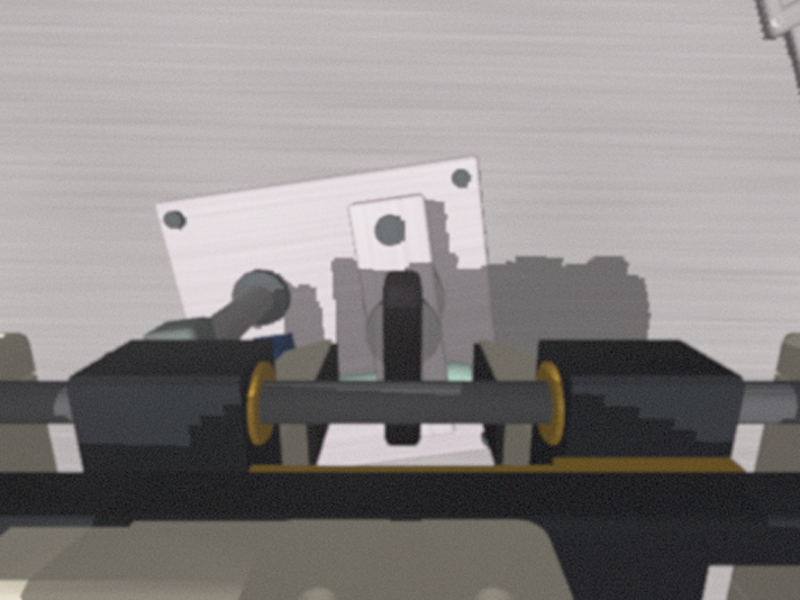

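View pics/s6.png

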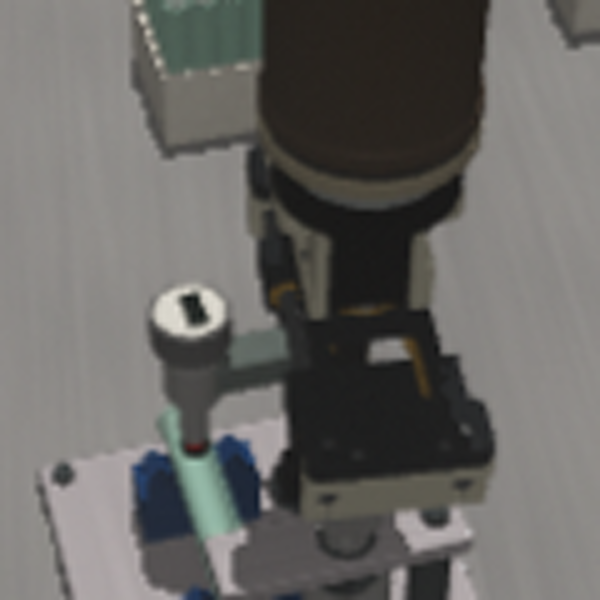

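The bar is centred (x≈403) between the fingers (320 and 490), and the gauge has stayed set. I'll descend astride the bar and close loosely.

```bash
python3 -m crank '[[[0.05,0,1.3],0,160],[[0,0,1.3],0,200],[[0,0,0],0,205],[[0,0,0],0,205],[[0,0,0],0,205]]' 3|egrep 'pos|for|wid'
python3 look.py wrist w7 100 150 420 384;python3 look.py side s7 200 130 320 250
python3 - <<'E'
from h import *
s,R=tcp(); print(s["joints"].round(2),s["width"]*92)
E
```

```text
position: [0.5618, -0.1239, 0.0877]
force: [0.6, -0.0, 0.3]
width: 0.206
[ 0.59405944 -0.65391357 -0.30914181] 12.45
[0.0772691  0.16304214 0.16649975]
[ 0.27772163 -0.28609948  0.33860111] 12.55
[ 0.29  0.48 -0.23  1.81  0.14  0.87 -1.56] 18.457918332436712
```

View pics/w7.png

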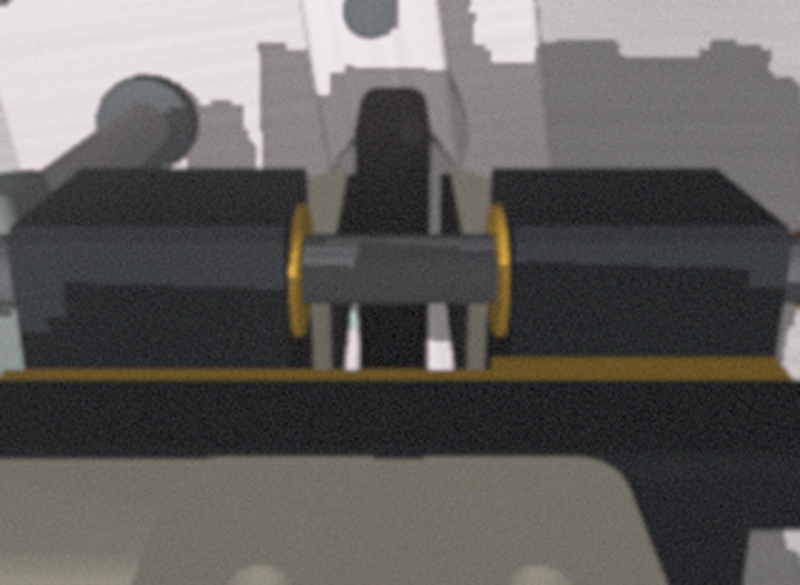

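View pics/s7.png

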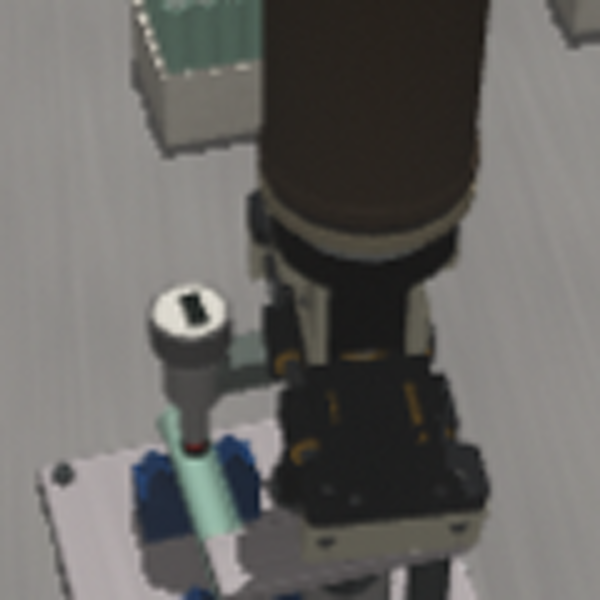

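The gauge head top reads 0.1665 m, which agrees with 32 mm of slide. Now I'll turn backward in steps, watching the bar height in the wrist depth.

```bash
cat > bar.py <<'E'
from h import *
s,R=tcp(); p=s["position"]
im,dd=get_image("wrist"); X,u,v=cloud("wrist",dd); L=(X-p)@R
m=(abs(L[:,1])<.03)&(L[:,0]>.0)&(L[:,0]<.045)&(X[:,2]>.105)&(X[:,2]<.165)&(im[v,u].max(1)<60)&(v<217)
Q=L[m]; z=X[m][:,2]; t=np.percentile(z,90); k=abs(z-t)<.004
rect=cv2.minAreaRect((Q[k][:,:2]*1000).astype(np.float32)); 
b=np.polyfit(Q[k][:,0],Q[k][:,1],1)
print("t",round(s["clock"],2),"xy",p.round(4),"yaw",round(np.degrees(np.arctan2(R[1,0],R[0,0])),1),"barz p90",round(t,4),"med",round(np.median(z[k]),4),"n",k.sum(),"slope deg",round(np.degrees(np.arctan(b[0])),1),"y0",round(b[1]*1000,1),"F",s["force"].round(1),"Tz",s["ft_torque"].round(2),"j7",round(s["joints"][6],2),"w",round(s["width"]*92,1))
E
python3 bar.py
python3 -m crank '[[[0,0,0],0,212],[[0,0,0],-5,212],[[0,0,0],-8,212]]' 3 >/dev/null; python3 bar.py
python3 -m crank '[[[0,0,0],-8,212],[[0,0,0],-8,212]]' >/dev/null; python3 bar.py
```

```text
t 12.55 xy [ 0.562  -0.1239  0.0879] yaw 1.0 barz p90 0.1513 med 0.1506 n 576 slope deg -0.1 y0 -2.0 F [ 0.3 -0.3  0.3] Tz [ 0.05 -0.03  0.02] j7 -1.56 w 18.5
t 12.9 xy [ 0.5624 -0.1226  0.0879] yaw 14.2 barz p90 0.1514 med 0.1506 n 488 slope deg 0.8 y0 0.4 F [ 0.9  4.2 -0.4] Tz [ 0.8  -0.19 -0.02] j7 -1.36 w 15.3
t 13.15 xy [ 0.5623 -0.1222  0.088 ] yaw 30.2 barz p90 0.1515 med 0.1507 n 374 slope deg 4.4 y0 -0.9 F [0.1 6.2 2.4] Tz [ 1.19 -0.02 -0.05] j7 -1.12 w 15.3
```

```bash
python3 -m crank '[[[0.08,-0.15,0],-4,212],[[0,0,0],-8,212]]' >/dev/null; python3 bar.py
python3 -m crank '[[[0,0,0],-8,212],[[0,0,0],-8,212]]' >/dev/null; python3 bar.py
```

```text
t 13.4 xy [ 0.5618 -0.1222  0.0878] yaw 42.0 barz p90 0.1516 med 0.1508 n 372 slope deg 1.3 y0 0.8 F [-0.7  0.9  1.5] Tz [ 0.18  0.04 -0.01] j7 -0.94 w 15.6
t 13.65 xy [ 0.5615 -0.1221  0.0877] yaw 58.0 barz p90 0.1517 med 0.1509 n 407 slope deg 0.2 y0 1.4 F [-1.7  0.6  2.5] Tz [ 0.28  0.22 -0.04] j7 -0.7 w 15.8
```

```bash
python3 -m crank '[[[0,0,0],-8,211],[[0,0,0],-8,211]]' >/dev/null; python3 bar.py
python3 -m crank '[[[0,0,0],-8,211],[[0,0,0],-8,211]]' >/dev/null; python3 bar.py
```

```text
t 13.9 xy [ 0.5614 -0.1219  0.0876] yaw 73.9 barz p90 0.1519 med 0.1511 n 500 slope deg 1.6 y0 1.2 F [-2.2  3.1  0.9] Tz [ 0.39  0.27 -0.06] j7 -0.47 w 15.6
t 14.15 xy [ 0.5611 -0.122   0.0875] yaw 89.8 barz p90 0.152 med 0.1512 n 530 slope deg -0.4 y0 2.3 F [-2.1  1.4  2.2] Tz [ 0.35  0.39 -0.08] j7 -0.23 w 16.0
```

```bash
python3 -m crank '[[[0,-0.1,0],-4,210],[[0,0,0],-8,210]]' >/dev/null; python3 bar.py
python3 -m crank '[[[0,0,0],-8,210],[[0,0,0],-4,210]]' >/dev/null; python3 bar.py
python3 -m crank '[[[0,0,0],-8,210],[[0,0,0],-4,210]]' >/dev/null; python3 bar.py
```

```text
t 14.4 xy [ 0.561  -0.1226  0.0876] yaw 101.6 barz p90 0.1522 med 0.1513 n 570 slope deg 1.8 y0 1.8 F [ 1.2  1.1 -1.8] Tz [ 0.07 -0.31 -0.01] j7 -0.05 w 16.1
t 14.65 xy [ 0.5609 -0.1226  0.0876] yaw 113.6 barz p90 0.1478 med 0.147 n 627 slope deg 5.1 y0 0.8 F [ 1.4 -1.1  0.4] Tz [-0.1  -0.59 -0.03] j7 0.13 w 16.7
t 14.9 xy [ 0.5609 -0.1226  0.0877] yaw 125.7 barz p90 0.1479 med 0.147 n 654 slope deg 4.0 y0 1.5 F [-0.1  0.2  2. ] Tz [-0.01 -0.22 -0.03] j7 0.31 w 16.1
```

The screw dropped about 4.4 mm when the bar yaw was between 100° and 108°, so I take 104°. I ran about 12° past it, and the bar is now near 122°. That means about 378° forward with regrips.

```bash
python3 -m crank '[[[0,0,0],8,211],[[0,0,0],8,211],[[0,0,0],8,211]]' >/dev/null; python3 bar.py
python3 -m crank '[[[0,0,0],8,211],[[0,0,0],8,211],[[0,0,0],8,211],[[0,0,0],8,211]]' >/dev/null; python3 bar.py
```

```text
t 15.25 xy [ 0.5608 -0.1222  0.0875] yaw 101.1 barz p90 0.148 med 0.1473 n 581 slope deg -2.9 y0 -0.6 F [ 1.3  0.2 -1.7] Tz [ 0.17 -0.37  0.01] j7 -0.06 w 15.8
t 15.7 xy [ 0.5611 -0.1223  0.0877] yaw 69.4 barz p90 0.1476 med 0.1468 n 484 slope deg -4.5 y0 -0.5 F [ 0.9  0.3 -1.9] Tz [-0.01 -0.47 -0.03] j7 -0.53 w 15.6
```

```bash
python3 -m crank '[[[0,0,0],8,211],[[0,0,0],8,211],[[0,0,0],8,211],[[0,0,0],8,211],[[0,0,0],8,211]]' >/dev/null; python3 bar.py
python3 -m crank '[[[0,0,0],8,211],[[0,0,0],8,211],[[0,0,0],8,211],[[0,0,0],8,211],[[0,0,0],8,211]]' >/dev/null; python3 bar.py
```

```text
t 16.25 xy [ 0.5611 -0.1226  0.0878] yaw 29.6 barz p90 0.147 med 0.1462 n 426 slope deg -3.9 y0 -1.4 F [ 1.5 -1.6 -0.9] Tz [-0.21 -0.35 -0.01] j7 -1.13 w 16.0
t 16.8 xy [ 0.5606 -0.1227  0.0876] yaw -10.2 barz p90 0.1464 med 0.1456 n 680 slope deg -2.6 y0 -1.9 F [ 1.  -1.2 -0.5] Tz [-0.19 -0.08 -0.02] j7 -1.73 w 15.9
```

```bash
python3 -m crank '[[[0,0,0],8,211],[[0,0,0],8,211],[[0,0,0],8,211],[[0,0,0],8,211],[[0,0,0],8,211]]' >/dev/null; python3 bar.py
python3 -m crank '[[[0,0,0],-3,0],[[0,0,0],0,0],[[0,0,0],0,0],[[0,0,0],0,0],[[0,0,0],0,0]]' |grep wid
python3 -m crank '[[[0,0,0],0,0],[[0,0,0],0,0],[[0,0,0],0,0]]' |grep wid; python3 bar.py
```

```text
t 17.35 xy [ 0.5604 -0.1222  0.0874] yaw -50.1 barz p90 0.1459 med 0.1451 n 716 slope deg -2.8 y0 -1.6 F [ 0.1 -0.1 -2.1] Tz [ 0.06 -0.1   0.02] j7 -2.32 w 16.0
width: 0.556
width: 0.818
t 18.2 xy [ 0.5607 -0.1222  0.0876] yaw -47.0 barz p90 0.1458 med 0.145 n 729 slope deg -1.3 y0 -0.4 F [ 0.5  0.3 -0.1] Tz [0.08 0.05 0.02] j7 -2.28 w 75.2
```

```bash
for i in 1; do python3 -m crank '[[[0,0,0],-8.5,0],[[0,0,0],-8.5,0],[[0,0,0],-8.5,0],[[0,0,0],-8.5,0],[[0,0,0],-8.5,0]]' |egrep "wid|for"
python3 -m crank '[[[0,0,0],-8.5,0],[[0,0,0],-8.5,0],[[0,0,0],-8.5,0],[[0,0,0],-8.5,0],[[0,0,0],-8.5,0]]'|egrep "wid|for"
python3 -m crank '[[[0,0,0],-8.5,0],[[0,0,0],-8.5,0],[[0,0,0],-8.5,0],[[0,0,0],-8.5,0],[[0,0,0],-8.5,0]]'|egrep "wid|for"
python3 -m crank '[[[0,0,0],-8.5,0],[[0,0,0],-8.5,0],[[0,0,0],-8.5,60],[[0,0,0],-8.5,120],[[0,0,0],-8.5,160]]'|egrep "wid|for"; done
python3 bar.py
```

```text
force: [0.2, 0.1, 0.9]
width: 0.998
force: [0.6, -0.7, 0.0]
width: 0.999
force: [0.7, -0.4, 0.2]
width: 0.999
force: [0.6, -0.7, 0.4]
width: 0.787
t 20.25 xy [ 0.5606 -0.1224  0.0876] yaw 123.3 barz p90 0.1455 med 0.1446 n 632 slope deg -5.7 y0 -1.7 F [ 0.6 -0.7  0.4] Tz [ 0.02 -0.14  0.02] j7 0.27 w 72.4
```

```bash
python3 -m crank '[[[0,0,0],-6,200],[[0,0,0],0,211],[[0,0,0],0,211],[[0,0,0],0,211],[[0,0,0],0,211]]' 3|egrep "wid|for"
python3 -m crank '[[[0,0,0],0,211],[[0,0,0],0,211]]' 3|egrep "wid|for"
python3 bar.py; python3 look.py wrist w8 100 150 420 384
```

```text
force: [-0.1, -0.2, 0.5]
width: 0.309
force: [0.1, 1.1, 0.5]
width: 0.181
t 21.0 xy [ 0.5607 -0.1221  0.0877] yaw 129.0 barz p90 0.1457 med 0.1449 n 583 slope deg 2.0 y0 -2.5 F [0.1 1.1 0.5] Tz [ 0.02 -0.22  0.02] j7 0.36 w 16.6
[0.01564796 0.04320679 0.16801111]
[-0.38947295 -0.53002676  1.39650021] 21.15
```

View pics/w8.png

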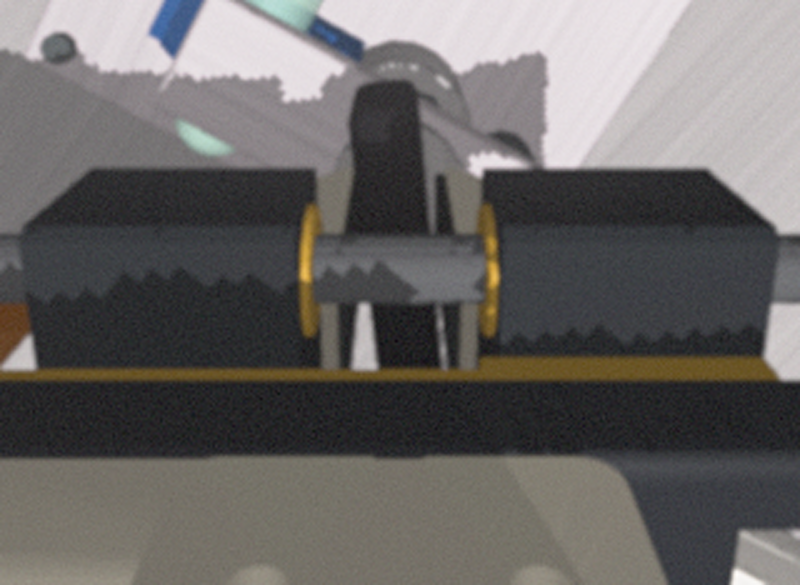

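The fingers are astride the bar again (bar at x≈385–405). I'll continue forward.

```bash
python3 -m crank '[[[0,0,0],8.5,211],[[0,0,0],8.5,211],[[0,0,0],8.5,211],[[0,0,0],8.5,211],[[0,0,0],8.5,211]]' >/dev/null; python3 bar.py
python3 -m crank '[[[0,0,0],8.5,211],[[0,0,0],8.5,211],[[0,0,0],8.5,211],[[0,0,0],8.5,211],[[0,0,0],8.5,211]]' >/dev/null; python3 bar.py
python3 -m crank '[[[0,0,0],8.5,211],[[0,0,0],8.5,211],[[0,0,0],8.5,211],[[0,0,0],8.5,211],[[0,0,0],8.5,211]]' >/dev/null; python3 bar.py
python3 -m crank '[[[0,0,0],8.5,211],[[0,0,0],8.5,211],[[0,0,0],8.5,211],[[0,0,0],8.5,211],[[0,0,0],8.5,211]]' >/dev/null; python3 bar.py
```

```text
t 21.65 xy [ 0.5609 -0.1221  0.0876] yaw 86.1 barz p90 0.1454 med 0.1446 n 551 slope deg -3.7 y0 -0.5 F [ 1.4  0.1 -1.1] Tz [ 0.05 -0.27  0.  ] j7 -0.28 w 16.0
t 22.2 xy [ 0.5612 -0.1223  0.0877] yaw 43.8 barz p90 0.1447 med 0.1439 n 386 slope deg -0.9 y0 -2.2 F [ 1.  -1.  -1.6] Tz [-0.19 -0.48 -0.  ] j7 -0.92 w 15.9
t 22.75 xy [ 0.5608 -0.1226  0.0876] yaw 1.5 barz p90 0.1441 med 0.1433 n 677 slope deg -2.0 y0 -1.8 F [ 1.5 -2.6 -0.8] Tz [-0.3  -0.23  0.01] j7 -1.55 w 16.1
t 23.3 xy [ 0.5605 -0.1224  0.0874] yaw -40.9 barz p90 0.1435 med 0.1427 n 730 slope deg -3.6 y0 -1.2 F [-0.1 -0.8 -2. ] Tz [-0.12 -0.08 -0.07] j7 -2.19 w 15.5
```

```bash
python3 -m crank '[[[0,0,0],-3,0],[[0,0,0],0,0],[[0,0,0],0,0],[[0,0,0],0,0],[[0,0,0],0,0]]' |grep wid
python3 -m crank '[[[0,0,0],0,0],[[0,0,0],0,0],[[0,0,0],0,0],[[0,0,0],0,0]]' |grep wid; python3 bar.py
python3 -m crank '[[[0,0,0],-8.5,0],[[0,0,0],-8.5,0],[[0,0,0],-8.5,0],[[0,0,0],-8.5,0],[[0,0,0],-8.5,0]]' |egrep "wid|for"
python3 -m crank '[[[0,0,0],-8.5,0],[[0,0,0],-8.5,0],[[0,0,0],-8.5,0],[[0,0,0],-8.5,0],[[0,0,0],-8.5,0]]'|egrep "wid|for"
python3 -m crank '[[[0,0,0],-8.5,0],[[0,0,0],-8.5,0],[[0,0,0],-8.5,0],[[0,0,0],-8.5,0],[[0,0,0],-8.5,0]]'|egrep "wid|for"
python3 -m crank '[[[0,0,0],-8.5,0],[[0,0,0],-8.5,0],[[0,0,0],-8.5,60],[[0,0,0],-8.5,120],[[0,0,0],-8.5,160]]'|egrep "wid|for"
python3 bar.py
```

```text
width: 0.558
width: 0.911
t 24.25 xy [ 0.5606 -0.1222  0.0876] yaw -38.0 barz p90 0.1434 med 0.1426 n 756 slope deg -0.8 y0 -0.4 F [ 0.8 -0.5  0.1] Tz [0.06 0.03 0.02] j7 -2.14 w 83.8
force: [0.9, -0.4, -0.3]
width: 0.994
force: [-0.5, 0.8, -0.0]
width: 0.998
force: [-0.4, -0.0, 0.2]
width: 1.0
force: [1.0, -0.0, -0.2]
width: 0.79
t 26.3 xy [ 0.5607 -0.1224  0.0876] yaw 132.3 barz p90 0.1431 med 0.1423 n 642 slope deg -7.7 y0 -0.6 F [ 1.  -0.  -0.2] Tz [ 0.02 -0.18 -0.01] j7 0.41 w 72.7
```

```bash
python3 -m crank '[[[0,0,0],-7,200],[[0,0,0],0,211],[[0,0,0],0,211],[[0,0,0],0,211],[[0,0,0],0,211]]' 3|egrep "wid|for"
python3 -m crank '[[[0,0,0],0,211],[[0,0,0],0,211]]' 3|egrep "wid|for"
python3 bar.py
python3 -m crank '[[[0,0,0],8,211],[[0,0,0],8,211],[[0,0,0],8,211],[[0,0,0],8,211]]' 3|egrep "wid|for"
python3 bar.py
```

```text
force: [-0.7, -0.4, 0.3]
width: 0.312
force: [-0.1, -0.1, -0.1]
width: 0.184
t 27.05 xy [ 0.5607 -0.1222  0.0877] yaw 139.0 barz p90 0.1434 med 0.1426 n 625 slope deg 3.0 y0 -2.3 F [-0.1 -0.1 -0.1] Tz [ 0.08 -0.16 -0.06] j7 0.51 w 16.9
force: [1.0, 0.6, -1.3]
width: 0.172
t 27.5 xy [ 0.5607 -0.1222  0.0876] yaw 106.6 barz p90 0.1432 med 0.1423 n 586 slope deg -4.7 y0 0.2 F [ 1.   0.6 -1.3] Tz [ 0.07 -0.27  0.03] j7 0.02 w 15.8
```

```bash
python3 -m crank '[[[0,0,0],4.5,211],[[0,0,0],0,211],[[0,0,0],0,225],[[0,0,0],0,225],[[0,0,0],0,225]]' 12|egrep "wid|for"
python3 -m crank '[[[0,0,0],0,225],[[0,0,0],0,225],[[0,0,0],0,225]]' 12|egrep "wid|for|clo"
python3 bar.py; python3 look.py wrist w9 100 150 420 384; python3 look.py side s9 190 140 310 260; python3 foot.py f9|sed -n '1p;21,26p'
```

```text
force: [1.0, -0.4, 0.3]
width: 0.149
clock: 28.35
force: [2.0, 0.3, 0.2]
width: 0.152
t 28.35 xy [ 0.5609 -0.1222  0.0877] yaw 102.5 barz p90 0.1428 med 0.142 n 629 slope deg -0.3 y0 0.2 F [2.  0.3 0.2] Tz [ 0.1  -0.44  0.05] j7 -0.04 w 14.0
[0.15865365 0.16774529 0.16898442]
[ 1.7417897  -0.03228671  0.24611673] 28.5
[1.7313496  0.7422832  0.06333454] 28.6
red 0 nan nan rows [0 0 0 0 0 0 0 0 0 0 0 0 0 0 0 0 0]
215 [[34, 35, 34], [41, 42, 42], [38, 38, 38], [34, 35, 35], [32, 32, 32], [33, 33, 33], [32, 32, 32], [32, 32, 33]]
216 [[34, 35, 35], [33, 33, 33], [34, 33, 34], [33, 34, 33], [34, 34, 34], [33, 33, 33], [33, 34, 33], [33, 33, 32]]
217 [[34, 34, 34], [34, 33, 34], [33, 34, 34], [34, 34, 34], [34, 33, 34], [33, 33, 33], [33, 33, 33], [32, 32, 32]]
218 [[35, 35, 35], [34, 34, 34], [34, 34, 35], [34, 33, 33], [33, 32, 33], [33, 33, 34], [32, 32, 33], [32, 32, 33]]
219 [[34, 35, 34], [33, 33, 33], [36, 35, 36], [39, 39, 38], [37, 37, 36], [37, 37, 37], [37, 39, 39], [34, 36, 38]]
220 [[35, 35, 34], [45, 43, 42], [57, 55, 52], [67, 65, 59], [62, 60, 55], [50, 51, 49], [49, 52, 52], [43, 47, 50]]foot.py:5: RuntimeWarning: invalid value encountered in scalar divide
  v,u=np.mgrid[:384,:512]; w=red.sum(); print("red",w,(red*u).sum()/w,(red*v).sum()/w, "rows",red.sum(1)[205:222])
```

View pics/w9.png

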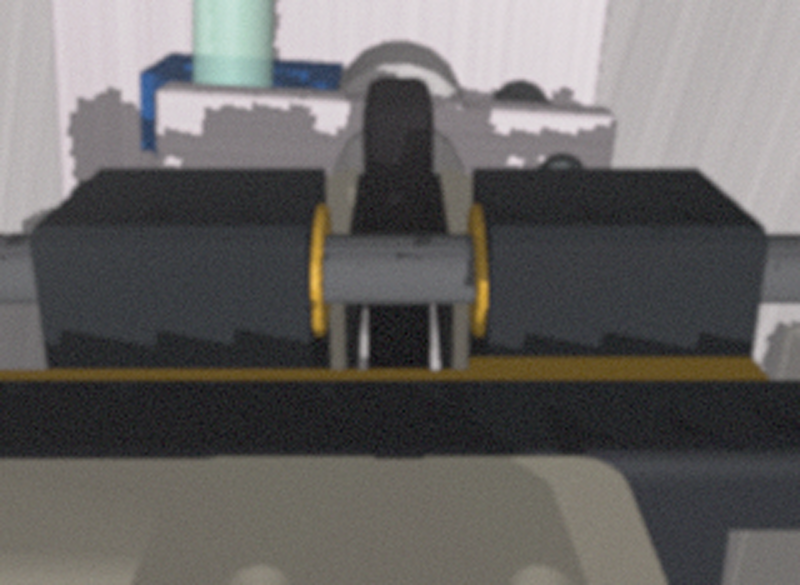

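View pics/s9.png

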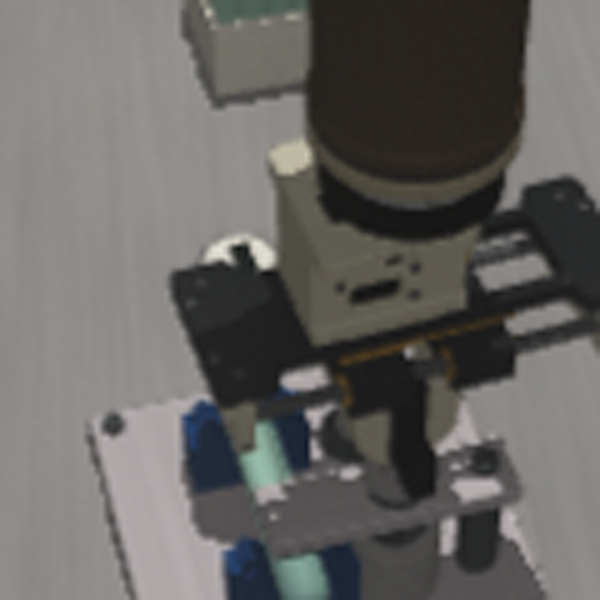

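```bash
python3 -c "
from cell import workorder
print(workorder.sign_off())"
```

```text
the job is handed in; nothing more can be done
None
```

I did both steps in the order asked and handed the job in at about 28.6 s of the 72 s allowed. The gripper is still holding the T-grip with the screw started.

**Gauge:** I pushed the head down with the shut fingers. The foot met the tube at a reported height of z≈0.141, where the force stepped up by about 1.5 N and the foot stopped moving. I went about 7 mm further and lifted off.
- Afterwards no white showed on the stem in the side camera, and the head top read 0.1665 m against the 0.166 m expected for half way.
- I put the foot at 7 mm, give or take about 0.6 mm.

**Screw:** Turning backward, the bar dropped about 4.4 mm at a bar angle of 100–108°. I overshot that by about 12°, then turned forward to 102.5°, one full turn past the drop. This took two regrips.
- The screw sank about 5 mm on the way, as the pitch predicts.
- The final pinch is 12 N, with the fingers 14.0 mm apart on the 14 mm bar.

**Checks that disagreed or could not be made:**
- **Fingertip height:** the real fingertips are about 33 mm above the reported tool point. I worked from touch and camera depth instead.
- **Gauge start position:** the gauge began about 6–7 mm down, not fully up.
- **Start of the thread:** it is only known to within about 4°. The drop read 4.4 mm rather than 5 mm, probably depth error.
- **Foot at the end:** the gripper hid the foot from the side camera, so I could not re-check it. The head was where I left it, and I saw no force that would suggest it had been touched.
- **Pull-up test:** I did not pull on the screw to confirm it is held.

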